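# Turn the bar menu's stiff leaf to the shots page

## Robot

A 7-joint arm with a two-finger parallel gripper is mounted at the origin on the work surface. World frame = base frame: x ahead of the robot, y to its left, z up, the work surface at z = 0. Lengths are in m, angles in rad, forces in N, time in s.
With the tool pointing down it reaches from about 0.425 to 0.975 m from the base axis. Payload 16.7 kg.
Tool frame: the origin (TCP) lies midway between the tips of the shut fingers; the grasp point (between the pads) lies 19 mm behind it; z points along the fingers, y is the direction in which the jaws open and shut (so a half turn about z gives the same grasp; the last joint's range is limited). The gripper opens to 85 mm and grips with 20 to 120 N. Pads are 22 mm wide; open, the fingers measure 114 mm over their backs; the gripper's body (76 mm by 85 mm) begins 54 mm behind the grasp point. The pads swing forward as they close: fully open they stand 13 mm farther back than shut.
Start: joints at [-1.413, 0.426, 0.074, 1.606, -0.034, 1.111, -0.067], TCP at [0.205, 0.643, 0.231] pointing down, gripper open.
Joint ranges: [-2.85, 2.85], [-0.5, 2.14], [-1.23, 1.37], [0.21, 2.46], [-1.02, 4.16], [0.16, 2.05], [-2.73, 2.73]. Speed limits (rad/s): [1.89, 1.89, 2.39, 2.39, 3.01, 3.01, 3.01].

## Interface

Orientations are given as a unit quaternion [w, x, y, z].
In Python, from bench import movep, move_straight, move_joints, command_gripper, dwell, ik, state, grab_frame, MotionError, hand_in gives the robot as it stands. The module is installed in compiled form; this text tells all that it offers. Calls block until the motion is done:
- movep(position, orientation): joint-space move of the TCP to a pose.
- move_straight(position, speed=0.15, frame=None, f_stop=None): straight line of the TCP; frame=None keeps the orientation; speed is the mean speed in m/s. With f_stop (N) it stops when the force on the tool has changed by that much, and returns True; else False.
- move_joints(angles): joint-space move.
- command_gripper(opening): finger opening in m; the grip force is fixed at half the most; returns when the fingers have stopped.
- dwell(seconds).
- ik(position, orientation): joint angles nearest the present ones, or None.
- state(): the state.
- grab_frame(name): name is "scene" or "top" or "wrist"; returns a dict with "frame" (420x560x3 uint8, blue, green, red), "camera_matrix" (3x3 intrinsics, pixels), "dist_coeffs" ([k1, k2, p1, p2, k3] as OpenCV has them; the pictures are not rectified), "R" (3x3) and "t" (3): a world point X has camera coordinates R X + t. Camera axes: x right, y down, z forward; pixel columns grow to the right and rows downward; lengths in m; the calibration is good to about 2 mm. A picture is of the moment at which its call begins. There is no depth.
A pose or a line that the arm cannot do raises MotionError and nothing moves.
- hand_in(): hands the job in, once; it reports no verdict.
The state is a dict: "time_s": time; "joint_positions": joint angles; "joint_velocities": joint speeds; "joint_efforts": joint torques, N m; "eef_pos": TCP position; "eef_rot": TCP orientation; "ft_force": force on the tool from outside, world axes, zero at the start; "torque": the same for the moment, N m; "opening": finger opening in m.
Only numpy, scipy, OpenCV 4.12 (cv2) and the standard library are available. Lean on these libraries where they do the work, as an engineer would, in place of code of your own. Each camera call takes 0.05 s, during which the arm holds its last target. There are 200 camera calls.

## Task

Two ring-bound drinks menus lie open on the bar. On the menu whose leaf has the amber pull, turn that stiff leaf right over across the rings so that it lies flat on the other half and shows its other face; leave the leaf with the green pull lying as it is.

Things in the scene. Friction and masses are not known exactly. Their poses are not given: they have to be found in the camera images.
- menu_amber: ring-bound menu lying open, fixed: brown cover 150 x 220 x 4 mm, paper blocks on both halves (tops 25 mm up), three steel rings over the middle (tops 48 mm up). Origin: centre of its underside, on the counter. x along the spine, y across it; the ring axis runs along x, 30 mm above the origin. Its twin with the green pull lies to its left or right
- pull_amber (a point): centre of the amber pull: a barrel 14 mm across, 24 mm long along menu x, midway along the leaf, 130 mm from the ring axis; 30 mm above the counter with the leaf flat on either side. A 10 mm wide neck joins it to the 130 mm long, 3 mm thick cream leaf, which ends 30 mm short of it; the cover ends 20 mm short. Pinched on its flat ends it pivots between the fingers. Site axes turn with the leaf
- leaf_amber (a joint): the amber-pull leaf's angle about the ring axis, rad: 0 = lying flat on the +y half of its menu, growing as the pull rises, pi/2 upright, pi = lying flat on the -y half with its other face up. Turns easily, falls by its own weight to whichever side it leans, nothing latches; about 60 g
- leaf_green (a joint): the green-pull leaf's angle about the ring axis, rad: 0 = lying flat on the +y half of its menu, growing as the pull rises, pi/2 upright, pi = lying flat on the -y half with its other face up. Turns easily, falls by its own weight to whichever side it leans, nothing latches; about 60 g. Must stay at 0

How it is judged:
By the outcome, as a careful person would: the job done as asked, in the order asked, and still so for the second after the job is handed in, with the robot touching nothing.
It also fails if it takes over 42 s, if anything falls off the work surface, if the arm or the gripper's body presses on something with over 40 N, if the wrist force passes 120 N, or if a joint passes its speed limit or range.

## Working session

There is one attempt and no reset: what is moved stays moved. The work goes in short steps, each a Python script; the robot and the scene stay as the last script left them, time stands still between calls to the robot, and variables do not carry over. Pictures are saved under pics/ and viewed, about 8 in all and at most 12, crops included, and the job is handed in when it is done.

```bash
mkdir -p pics
python3 - <<'E'
from bench import *
import cv2,numpy as np
s=state();print(s)
a=[grab_frame(n) for n in("scene","top")]
for n,f in zip(("scene","top"),a):
    cv2.imwrite(f"pics/{n}0.png",f["frame"]); print(n,f["camera_matrix"],f["dist_coeffs"],f["R"],f["t"])
E
```

```text
{'time_s': 0.0, 'joint_positions': array([-1.41250502,  0.42677828,  0.07383828,  1.6066334 , -0.03415609,
        1.11081582, -0.06708519]), 'joint_velocities': array([-0.00045695, -0.00016367, -0.00018935, -0.00110401,  0.00045429,
        0.00093034, -0.00097672]), 'joint_efforts': array([-1.42532223e-03, -9.49844170e+01,  3.76034707e+00, -4.63500237e+01,
        1.91423093e-02,  1.03881728e-02,  1.59823958e-05]), 'eef_pos': array([0.20436953, 0.64286489, 0.2305677 ]), 'eef_rot': array([-8.07007706e-05,  1.53304235e-01,  9.88178799e-01, -6.83402350e-04]), 'ft_force': array([-0.60913262, -0.16149161, -0.32345062]), 'torque': array([-0.01719722, -0.00248623,  0.01934071]), 'opening': 0.08530259996721283}
scene [[476.23952103   0.         279.27089861]
 [  0.         476.23952103 208.49918502]
 [  0.           0.           1.        ]] [-0.05212083  0.          0.          0.          0.        ] [[ 0.38824625  0.92148273 -0.0115942 ]
 [ 0.59949078 -0.26209734 -0.75625114]
 [-0.69991118  0.28666105 -0.65417871]] [-0.24370352 -0.24732803  1.19098303]
top [[517.60817301   0.         281.26473743]
 [  0.         517.60817301 211.91805014]
 [  0.           0.           1.        ]] [-0.20243179  0.          0.          0.          0.        ] [[-0.02018511 -0.99970345 -0.01362242]
 [-0.9951934   0.02139623 -0.09556307]
 [ 0.0958262   0.01162799 -0.99533016]] [0.07935582 0.49974966 1.07064697]
```

View pics/top0.png

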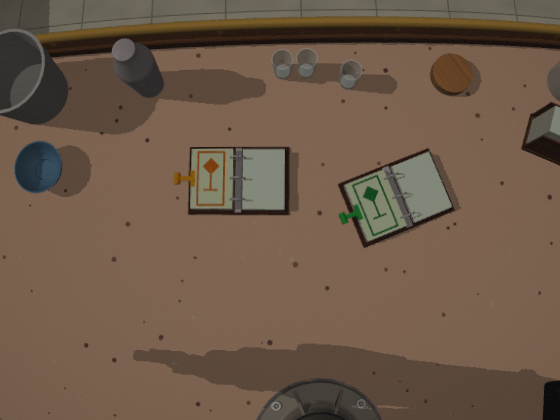

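View pics/scene0.png

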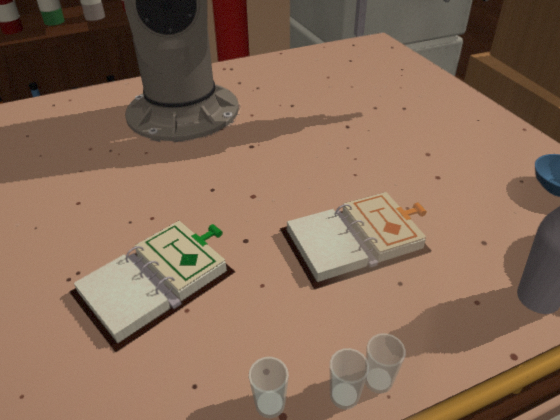

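The top view shows the amber pull at about (182,178), pointing left (world +y), with the spine roughly along world x. The green menu is on the right, with its pull at (350,215). The scene view agrees: amber pull at about (415,211), green at (210,235).

```bash
cat > h.py <<'E'
from bench import *
import cv2,numpy as np
def rays(f,px):
    u=cv2.undistortPoints(np.float64(px).reshape(-1,1,2),f["camera_matrix"],f["dist_coeffs"]).reshape(-1,2)
    d=np.c_[u,np.ones(len(u))]@f["R"]; return -f["R"].T@f["t"],d
def plane(f,px,z):
    c,d=rays(f,px); return c+d*((z-c[2])/d[:,2])[:,None]
def tri(fs,pxs):
    A=np.zeros((3,3));b=np.zeros(3);L=[]
    for f,p in zip(fs,pxs):
        c,d=rays(f,[p]);d=d[0]/np.linalg.norm(d[0]);P=np.eye(3)-np.outer(d,d);A+=P;b+=P@c
    return np.linalg.solve(A,b)
def blob(m,box=None):
    n,l,s,c=cv2.connectedComponentsWithStats(m.astype(np.uint8)*255,connectivity=8)
    return [(s[i].tolist(),c[i].round(1).tolist(),l==i) for i in np.argsort(-s[1:,4])+1 if s[i,4]>25]
def amber(f):
    h=cv2.cvtColor(f["frame"],cv2.COLOR_BGR2HSV); return cv2.inRange(h,(10,190,120),(22,255,255))>0
E
python3 - <<'E'
from h import *
T,S=grab_frame("top"),grab_frame("scene")
for n,f in(("top",T),("scene",S)):
    for s,c,_ in blob(amber(f))[:5]: print(n,s,c)
g=cv2.cvtColor(T["frame"],cv2.COLOR_BGR2HSV)
print(g[178,172:200].tolist())
print(cv2.cvtColor(S["frame"],cv2.COLOR_BGR2HSV)[208:214:2,398:428:2].tolist())
# cover outline at z~4mm: dark pixels
dark=(g[...,2]<75); roi=np.zeros_like(dark); roi[135:225,165:300]=1
# paper
pap=cv2.inRange(g,(15,5,130),(90,90,255))>0
for s,c,m in blob(dark&roi)[:3]:
    pts=np.argwhere(m)[:,::-1]; r=cv2.minAreaRect(pts.astype(np.float32)); b=cv2.boxPoints(r)
    print(s,c,r); print(plane(T,b,.004).round(4))
cv2.imwrite("pics/crop.png",cv2.resize(np.hstack([T["frame"][135:225,160:300],S["frame"][180:270,290:430]]),None,fx=2.8,fy=2.8,interpolation=cv2.INTER_NEAREST))
E
```

```text
top [204, 159, 14, 15, 103] [210.5, 165.8]
top [180, 171, 15, 15, 98] [189.2, 177.6]
top [222, 162, 3, 43, 50] [223.2, 181.9]
top [174, 173, 5, 10, 41] [175.7, 177.4]
[[13, 91, 126], [13, 100, 127], [18, 206, 129], [20, 222, 131], [19, 229, 130], [17, 233, 127], [16, 228, 112], [17, 230, 103], [18, 226, 122], [19, 233, 129], [19, 232, 131], [18, 220, 131], [19, 226, 130], [19, 226, 130], [19, 229, 130], [19, 230, 131], [19, 224, 131], [19, 231, 130], [19, 226, 130], [19, 224, 131], [19, 226, 130], [19, 222, 131], [19, 196, 130], [25, 73, 130], [20, 93, 126], [13, 174, 123], [16, 150, 124], [28, 57, 129]]
[[[14, 164, 184], [14, 167, 183], [13, 122, 177], [12, 92, 170], [12, 106, 137], [10, 111, 133], [13, 105, 172], [14, 145, 176], [13, 160, 161], [13, 154, 149], [13, 158, 155], [13, 169, 178], [14, 172, 185], [13, 106, 175], [12, 93, 173]], [[14, 145, 183], [14, 168, 184], [14, 169, 183], [14, 144, 179], [14, 158, 177], [14, 170, 178], [14, 165, 184], [14, 167, 186], [13, 168, 184], [13, 160, 159], [13, 149, 147], [12, 158, 160], [13, 172, 179], [15, 170, 175], [12, 102, 172]], [[18, 77, 183], [14, 150, 179], [14, 167, 183], [14, 169, 178], [14, 170, 184], [13, 170, 184], [14, 169, 183], [13, 162, 167], [13, 156, 144], [12, 144, 138], [13, 139, 128], [12, 152, 144], [13, 154, 137], [12, 153, 135], [13, 128, 155]]]
[188, 147, 102, 68, 1137] [248.0, 189.0] ((238.5, 180.5), (67.0, 101.0), 90.0)
[[0.6518 0.2723 0.004 ]
 [0.6456 0.0494 0.004 ]
 [0.4984 0.0526 0.004 ]
 [0.5031 0.272  0.004 ]]
[233, 157, 4, 19, 57] [234.0, 165.7] ((234.5, 166.0), (18.0, 3.0), 90.0)
[[0.6263 0.1724 0.004 ]
 [0.6261 0.1658 0.004 ]
 [0.5862 0.1661 0.004 ]
 [0.5863 0.1727 0.004 ]]
[233, 178, 3, 20, 42] [233.6, 187.4] ((234.0, 187.5), (19.0, 2.0), 90.0)
[[0.5797 0.1728 0.004 ]
 [0.5796 0.1684 0.004 ]
 [0.5379 0.1688 0.004 ]
 [0.538  0.1732 0.004 ]]
```

View pics/crop.png

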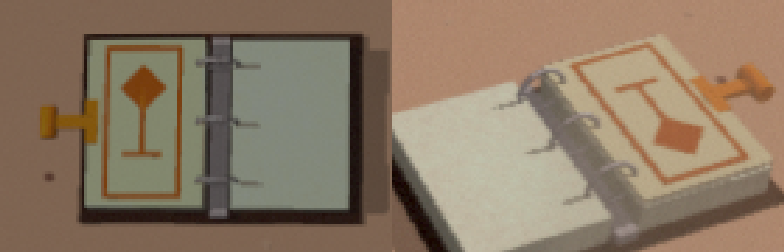

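```bash
cat >> h.py <<'E'
from scipy.spatial.transform import Rotation as Ro
def quat(yaw,tilt=0.):  # tool z down; jaw axis (tool y) along menu x
    m=Ro.from_euler('z',yaw).as_matrix()
    ex,ey=m[:,0],m[:,1]; z=np.array([0,0,-1.]); out=[]
    for s in(1,-1):
        y=s*ex; x=np.cross(y,z); q=Ro.from_matrix(np.c_[x,y,z]).as_quat(); out.append(q[[3,0,1,2]])
    return out
E
python3 - <<'E'
from h import *
T,S=grab_frame("top"),grab_frame("scene")
P=tri([T,S],[(177.3,178.0),(418.9,209.3)]); print("pull tri",P, plane(T,[(177.3,178.)],.03),plane(S,[(418.9,209.3)],.03))
j0=state()["joint_positions"]
c=[]
for q in quat(-0.025):
    j=[ik(p,q) for p in ([P[0],P[1],.2],[P[0],P[1],.011],[P[0],P[1]-.13,.141],[P[0],P[1]-.26,.011])]
    for a in j: print(None if a is None else np.round(a,2))
    if all(a is not None for a in j): c.append((abs(j[0]-j0).max(),tuple(q)))
q=min(c)[1]; np.save("q.npy",q)
movep([P[0],P[1]-.02,.22],q)
print(state()["time_s"])
W=grab_frame("wrist"); cv2.imwrite("pics/w1.png",W["frame"])
E
```

```text
pull tri [0.57927807 0.29133106 0.02913597] [[0.57859947 0.29026877 0.03      ]] [[0.58030444 0.29163907 0.03      ]]
[-0.95  0.45  0.52  1.72 -0.26  1.04 -0.37]
[-0.87  0.68  0.42  1.83 -0.4   0.71 -0.25]
[-0.86  0.47  0.63  1.89 -0.35  0.9  -0.08]
[-0.58  0.63  0.55  2.   -0.53  0.65  0.28]
[-0.51  0.41 -0.07  1.69  0.03  1.04  2.52]
[-0.44  0.64 -0.17  1.8   0.16  0.71  2.42]
[ 0.38  0.61 -1.03  1.81  0.6   1.06  2.24]
[ 0.6   0.82 -1.03  1.93  0.89  0.94  2.23]
2.2083
```

View pics/w1.png

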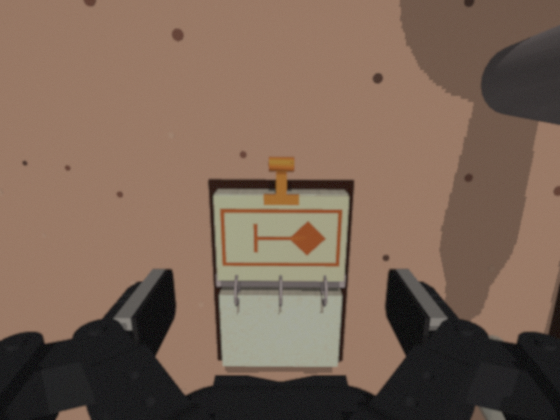

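The wrist view shows the barrel at (281,164), with the neck below it. The cover's outer edge runs from (209,180) to (354,180), and nothing obstructs the jaws on either side.

Run:
```python
from h import *
W=grab_frame("wrist"); g=cv2.cvtColor(W["frame"],cv2.COLOR_BGR2HSV)
m=cv2.inRange(g,(8,170,90),(24,255,255)); m[:150]=0;m[176:]=0;m[:,:255]=0;m[:,310:]=0
for s,c,k in blob(m>0): print(s,c); 
rows=np.where((m>0).sum(1)>18)[0]; k=m.copy();k[:rows[0]]=0;k[rows[-1]+1:]=0
pts=np.argwhere(k>0)[:,::-1].astype(float); ce=(pts.min(0)+pts.max(0))/2; print(rows,pts.min(0),pts.max(0),ce,plane(W,[ce],.031))
print("len",plane(W,[[pts[:,0].min()-.5,ce[1]],[pts[:,0].max()+.5,ce[1]]],.031))
# dark cover far edge: first dark row for columns
xs=[x for x in range(215,350,3) if abs(x-281)>20]; ys=[np.where(g[170:200,x,2]<75)[0] for x in xs]
E=np.array([(x,170+y[0]-.5) for x,y in zip(xs,ys) if len(y)]); p=plane(W,E,.004)
print("edge fit",np.polyfit(p[:,0],p[:,1],1),p[:,1].mean())
# side edges of cover, centre of leaf + ring spacing
L=[];R=[]
for y in range(184,350,6):
    d=np.where(g[y,190:375,2]<75)[0]
    if len(d): L.append((190+d[0]-.5,y));R.append((190+d[-1]+.5,y))
for e in(L,R):
    p=plane(W,np.array(e),.004); f=np.polyfit(p[:,1],p[:,0],1); r=p[:,0]-np.polyval(f,p[:,1]); k=abs(r)<.002; print(np.polyfit(p[k,1],p[k,0],1),k.sum(),p[k,0].mean(),p[k,1].mean())
print(state()["eef_pos"])
```

```text
[270, 158, 23, 18, 249] [281.4, 165.7]
[158 159 164 165 166 167 168 169] [270. 158.] [292. 169.] [281.  163.5] [[0.57978271 0.29295438 0.031     ]]
len [[0.56904706 0.29319127 0.031     ]
 [0.59051784 0.29271886 0.031     ]]
edge fit [-0.02910495  0.28895243] 0.27208958705647035
[0.02689964 0.49786715] 28 0.5026105561869743 0.17633702347558491
[0.0282016 0.6452557] 28 0.6501383055816238 0.17313229868001612
[0.57876721 0.2726124  0.21989895]
```

```bash
cat >> h.py <<'E'
YAW=-.028
EY=np.array([-np.sin(YAW),np.cos(YAW),0]); P0=np.array([.5793,.2922,.030])
AX=P0-.13*EY; ZOFF=-.020
E
python3 - <<'E'
from h import *
qs=quat(YAW); q0=np.load("q.npy"); q=max(qs,key=lambda a:abs(a@q0)); np.save("q.npy",q)
j=state()["joint_positions"]
for th in np.radians(np.arange(0,181,20)):
    a=ik(AX+.13*(np.cos(th)*EY+[0,0,np.sin(th)])+[0,0,ZOFF],q); assert a is not None
f0=state()["ft_force"]
movep(P0+[0,0,.09],q); print(move_straight(P0+[0,0,ZOFF],.1,f_stop=8))
print(state()["eef_pos"],state()["ft_force"]-f0)
W=grab_frame("wrist"); cv2.imwrite("pics/w2a.png",W["frame"])
command_gripper(.0)
s=state();print(s["opening"],s["time_s"],s["eef_pos"],s["ft_force"]-f0)
W=grab_frame("wrist"); cv2.imwrite("pics/w2.png",W["frame"])
E
```

```text
False
[0.57969477 0.29236902 0.01064717] [-0.3362805   0.533474    1.06591832]
0.022818970706176674 4.7 [0.5797782  0.29224681 0.01025724] [3.09691083 0.87767034 4.02760791]
```

View pics/w2.png

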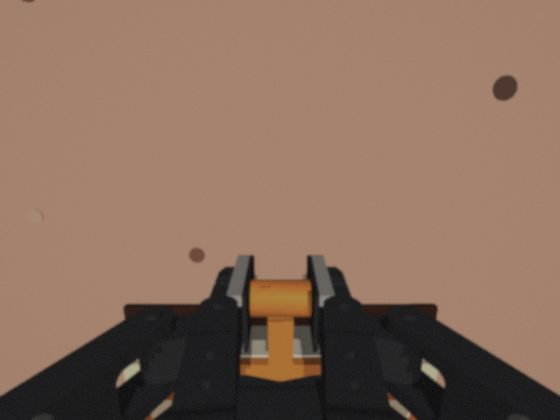

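The pull is pinched on its flat ends: the barrel sits at (281,298) between the pads, with the opening at 23 mm. Next I'll follow the arc, watching the force.

```bash
cat >> h.py <<'E'
def arc(a0,a1,lim=25,step=6,speed=.1):
    f0=np.array([0,0,0.])
    for d in np.arange(a0+step,a1+.1,step):
        th=np.radians(d)
        move_straight(AX+.13*(np.cos(th)*EY+np.array([0,0,np.sin(th)]))+[0,0,ZOFF],speed)
        s=state(); F=s["ft_force"]
        print(int(d),F.round(1),round(s["opening"],4),round(s["time_s"],1))
        if np.linalg.norm(F)>lim: print("STOP");return
E
python3 - <<'E'
from h import *
arc(0,60)
S=grab_frame("scene"); cv2.imwrite("pics/s2.png",S["frame"])
E
```

```text
6 [ 6.   0.9 -3. ] 0.0229 5.0
12 [ 6.6  0.3 -1.9] 0.0227 5.3
18 [ 7.3  0.2 -2.4] 0.0227 5.6
24 [ 8.3 -0.7 -2.5] 0.0228 5.9
30 [ 8.4  1.  -2.5] 0.0226 6.2
36 [ 8.   1.6 -2.5] 0.0226 6.5
42 [ 9.5  1.5 -1.9] 0.0226 6.7
48 [10.   1.3 -3.2] 0.0226 7.0
54 [ 9.1  3.  -2. ] 0.0226 7.3
60 [ 9.1  3.7 -0.5] 0.0227 7.6
```

View pics/s2.png

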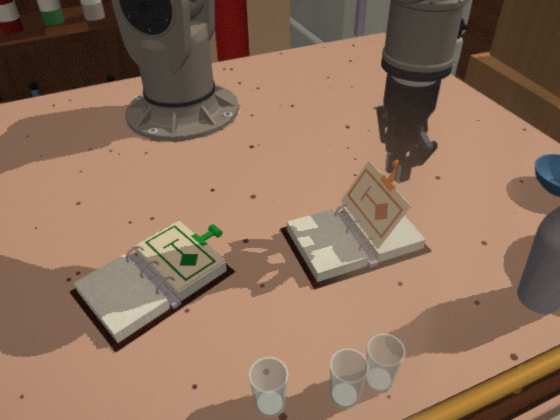

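The leaf is standing at about 60° with its pull at (393,172) in the gripper, and the green leaf is flat. I'll continue.

Run:
```python
from h import *
arc(60,180)
S=grab_frame("scene"); cv2.imwrite("pics/s3.png",S["frame"])
```

```text
66 [8.5 3.1 0.6] 0.0227 7.9
72 [8.  3.6 2.9] 0.0224 8.2
78 [7.2 3.5 3.1] 0.0225 8.5
84 [7.2 3.2 4.6] 0.0228 8.8
90 [7.2 1.4 3.9] 0.0225 9.1
96 [6.8 1.8 6.4] 0.0222 9.3
102 [7.5 1.3 5. ] 0.0223 9.6
108 [8.3 0.9 4. ] 0.0223 9.9
114 [8.3 1.7 2.9] 0.023 10.2
120 [7.7 1.6 2.4] 0.0225 10.5
126 [8.4 2.  0.5] 0.0225 10.8
132 [8. 2. 1.] 0.0223 11.0
138 [8.1 3.1 0.7] 0.0226 11.3
144 [8.7 3.2 1.2] 0.0226 11.6
150 [8.1 1.8 1.6] 0.0229 11.9
156 [7.9 2.2 2.2] 0.0227 12.2
162 [7.8 3.6 2.4] 0.0224 12.4
168 [8.7 2.1 1.5] 0.0227 12.7
174 [8.1 2.2 2.7] 0.0224 13.0
180 [8.9 1.8 3.2] 0.0224 13.3
```

View pics/s3.png

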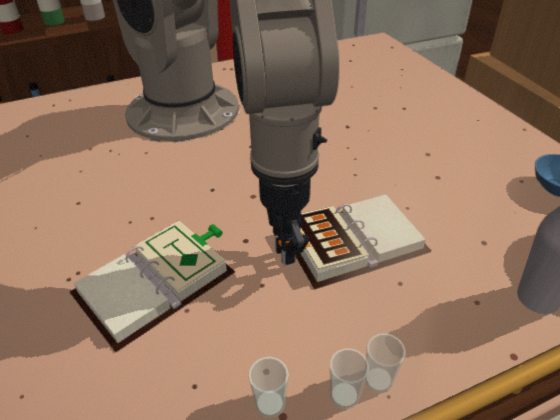

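The leaf is over, showing its other face on the −y half, with the gripper at (288,245) still holding the pull. Now I'll release it and retreat.

Run:
```python
from h import *
command_gripper(.05); p=state()["eef_pos"]
move_straight(p+[0,0,.02],.04); move_straight(p+[0,0,.2],.15)
q=np.load("q.npy")
movep([.50,.40,.28],q)
dwell(.5); s=state(); print(s["time_s"],s["ft_force"],s["eef_pos"])
T,S=grab_frame("top"),grab_frame("scene")
cv2.imwrite("pics/f.png",cv2.resize(np.hstack([T["frame"][110:270,140:470],S["frame"][160:320,60:450]]),None,fx=1.1,fy=1.1))
for n,f in(("t",T),("s",S)):
    for b in blob(cv2.inRange(cv2.cvtColor(f["frame"],cv2.COLOR_BGR2HSV),(8,140,90),(24,255,255))>0)[:9]: 
        if 100<b[1][1]<300: print(n,b[0],b[1])
print(AX-.13*EY)
for f in (T,S):
    r=cv2.projectPoints((AX-.13*EY)[None],cv2.Rodrigues(f["R"])[0],f["t"],f["camera_matrix"],f["dist_coeffs"])[0]; print("expected pull px",r.ravel())
```

```text
17.6417 [-0.1524863  -0.44700349 -0.21190451] [0.50007415 0.39990264 0.2800032 ]
t [280, 171, 22, 15, 206] [290.1, 177.9]
t [256, 175, 10, 6, 59] [260.4, 177.5]
t [256, 165, 10, 5, 43] [260.3, 167.3]
t [256, 155, 10, 5, 43] [260.3, 157.3]
t [256, 187, 10, 4, 40] [260.5, 188.5]
t [256, 197, 10, 4, 38] [260.3, 198.4]
s [278, 235, 32, 22, 318] [293.0, 245.2]
s [334, 249, 13, 7, 62] [340.2, 251.8]
s [328, 240, 13, 7, 60] [334.1, 242.8]
s [322, 231, 14, 7, 57] [328.6, 234.2]
s [317, 223, 13, 7, 56] [322.9, 225.9]
s [312, 215, 12, 7, 53] [317.4, 218.0]
[0.57202095 0.03230191 0.03      ]
expected pull px [297.8279756  178.09309243]
expected pull px [284.02959885 247.81660282]
```

View pics/f.png

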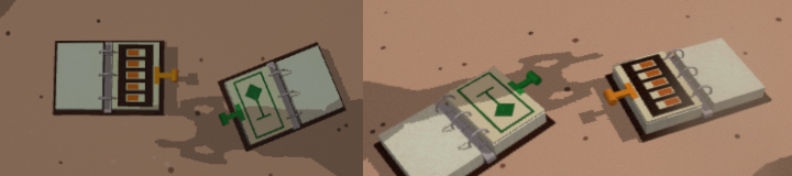

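The final views show the amber leaf flat on the −y half with its other face up. The barrel is at about (298,178) in the top view, where I expected it for a flat leaf. The green leaf hasn't moved and the robot is clear.

```bash
python3 -c "
from bench import *
hand_in(); print(state()['time_s'])"
```

```text
the job is handed in; nothing more can be done
the job is handed in; nothing more can be done
```

The amber leaf is turned right over and lies flat on the other half of its menu, showing its other face. I pinched the amber pull on its flat ends and carried it through a 180° arc about the ring axis. Then I released it, backed the arm off and handed in.

- **Amber leaf:** in both final pictures the pull is within a pixel or two of where a flat leaf puts it, about (298,178) in the top view and (284,247) in the scene view.
- **Green leaf:** it looks unmoved and flat on its own half. I judged this by eye from the pictures and took no measurement of its angle.
- **Forces:** the wrist reading stayed near 10 N or less during the turn, mostly a steady sideways pull of about 8 N from a small grip offset. It returned to about 0 after release.
- **Time:** the clock read about 17.6 s at the final check, against the 42 s limit.

No check failed. The only disagreement was in the first measurements: the cover came out 147.5 mm wide instead of 150 mm, and the pull positions from different views differed by 1–3 mm.

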